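# Tighten the caddy's cover plate crisscross

### The arm

A 6-joint arm with a two-finger parallel gripper is mounted at the origin on the work surface. World frame = base frame: x ahead of the robot, y to its left, z up, the work surface at z = 0. Lengths are in m, angles in rad, forces in N, time in s.
With the tool pointing down it reaches from about 0.375 to 0.9 m from the base axis. Payload 3.1 kg.
Tool frame: the origin (TCP) lies at the centre of the arm's flange, where the gripper is bolted on; the fingertips stand robot.tip_extent ahead of it and the grasp point (between the pads) lies 164 mm ahead of it (robot.tip_extent is the distance from the TCP to the fingertips, in m); z points along the fingers, y is the line along which they close (so a half turn about z gives the same grasp; the last joint's range is limited). The gripper opens to 87 mm and grips with 3 to 60 N. Pads are 19 mm wide; open, the fingers measure 117 mm over their backs; the gripper's body (75 mm by 190 mm) begins 51 mm behind the grasp point.
Start: joints at [-1.454, 0.527, 1.433, -0, 1.181, -0.178], TCP at [0.182, -0.598, 0.405] pointing down, gripper open.
Joint ranges: [-3.08, 3.08], [-0.75, 2.2], [0.22, 2.44], [-1.43, 4.57], [0, 2.65], [-2.85, 2.85]. Speed limits (rad/s): [2.79, 2.79, 3.14, 3.14, 3.14, 3.14].

### API

Orientations are given as a unit quaternion [x, y, z, w].
In Python, from rig import get_obs, camera, hand_in, cut_out, robot gives the robot as it stands.
- The arm moves only by the tool step_arm, never from a script. Its argument "rows" is a list of rows, each a list of 6 numbers: the shift along the world's x, y, z in m, then the turn, a rotation vector about the world's x, y, z in degrees. A call has 1 to 12 rows; each row shifts and turns the commanded pose from where the row before left it; what a row does not reach is not made up. A row lasts 1/8 s, in which the tool goes at most 62.5 mm and 10.7 degrees, less where a joint would pass 70% of its speed; a pose out of reach is approached as far as the arm can. A call is refused whole if a number of a shift passes 0.0625 or a number of a turn 10.7, either way. A call with a gripper value outside its range is refused whole. "jaw" is the finger opening in m, from 0 to 0.087, set as the call begins (left out, the last holds). The fingers move at their own pace and stop on an object; "squeeze" is the grip in N (left out, the last holds). Time passes only in rows, so rows that do not move let the fingers close. It gives the time, the measured TCP pose, the force, the opening and the grip force at its end, in the units of the state.
- get_obs(): the state, without advancing time (a new reading comes with each control period).
- camera(name): name is "side" or "top"; returns a dict with "pixels" (400x640x3 uint8, blue, green, red), "depth" (400x640 float32, m along the optical axis (not along the pixel's ray), 0 where there is no reading), "fov_y" (degrees; the focal length in pixels is half the picture's height over the tangent of half this angle, whatever the lens; pixels are square), "cx", "cy" (the principal point, pixels), "extrinsics" (4x4, takes a point from camera to world coordinates). Camera axes: x right, y up, looking along -z (the intrinsics and any distortion apply to the point x, -y, -z); pixel columns grow to the right and rows downward; lengths in m; the calibration is good to about 2 mm. A picture is of the moment at which its call begins.
- hand_in(): hands the job in; it is judged then, once.
Trained networks look in the newest picture that a camera, given by its name, has taken for a name from the list of things; names that differ only in an ending like _2 or _b are one class to them, and where a whole thing is asked for, a point or a joint stands for the part that bears it (a point fixed in the world has none). Each returns a list of dicts, best first, with "confidence" (0 to 1); they miss things now and then, are a little off and sometimes report something else, mostly with a low value. They report only what shows in the picture. A call takes as long as a camera call.
- cut_out(label, camera): "region" (400x640 bool, what is visible of it) and "extent" ([centre column, centre row, width, height] in pixels, round what is visible of it).
The state is a dict: "time": time; "q": joint angles; "joint_velocities": joint speeds; "joint_torque": joint torques, N m; "position": TCP position; "tool_rot": TCP orientation; "ft_force": force on the tool from outside, world axes, zero at the start; "moment": the same for the moment, N m; "grip_width": finger opening in m; "grip_force": force on a finger pad.
Only numpy, scipy, OpenCV 4.12 (cv2) and the standard library are available. Lean on these libraries where they do the work, as an engineer would, in place of code of your own. Each camera call takes 0.05 s, during which the arm holds its last target. There are 200 camera calls.

### The job

The rotating caddy's round cover plate is loose: tighten its four clamp levers clockwise in crisscross order (one lever, then the one opposite, then the other two) in two passes. On the first pass give each lever only a part turn of about 30 degrees; on the second, again crisscross, push each one fully home against its stop and leave it there. Push the red tips with closed fingertips, feel for the stop and never press on the caddy or its levers with more than 25 N, and leave the things lying on the tray where they are.

Things in the scene. Friction and masses are not known exactly. Their poses are not given: they have to be found in the camera images.
- caddy: Round white melamine caddy, 440 mm across, locked by its brake. Origin: centre of its underside, z up. Tray top at 28 mm; in the middle an aluminium cover plate 156 mm across, top at 38 mm, with a boss 34 mm across, top at 50 mm. Four clamp levers stand on it on a 52 mm radius: a on the caddy's +x axis, b +y, c -x, d -y; a faces c across the centre, b faces d.
- lever_a (a joint): Angle of clamp lever a at its hub (rad), growing clockwise seen from above (tightening). Starts at 0 to 0.15. At 0 it points 0.6 counterclockwise of straight outward from the caddy's centre, at 0.6 straight outward. Its hard stop (fully home) lies somewhere from 0.9 to 1.3, differs from lever to lever, is not marked and must be felt.
- lever_a_tip (a point): Middle of the red tip of lever a: upright cylinder 18 mm across, spanning 46 to 76 mm above the cabinet top, on a black arm 11 mm thick, 60 mm from the bolt axis. Pushed here the lever turns at about 4 N when loose, rising to about 7 N near home; the springy arm bends about 1 mm per 2 N, so beyond the stop the force climbs by 2 N per mm. It stays where it is left.
- bolt_a (a point): Point on the vertical turning axis of lever a, 61 mm above the cabinet top; round hub 22 mm across, top at 68 mm.
- lever_b (a joint): Angle of clamp lever b at its hub (rad), growing clockwise seen from above (tightening). Starts at 0 to 0.15. At 0 it points 0.6 counterclockwise of straight outward from the caddy's centre, at 0.6 straight outward. Its hard stop (fully home) lies somewhere from 0.9 to 1.3, differs from lever to lever, is not marked and must be felt.
- lever_b_tip (a point): Middle of the red tip of lever b: upright cylinder 18 mm across, spanning 46 to 76 mm above the cabinet top, on a black arm 11 mm thick, 60 mm from the bolt axis. Pushed here the lever turns at about 4 N when loose, rising to about 7 N near home; the springy arm bends about 1 mm per 2 N, so beyond the stop the force climbs by 2 N per mm. It stays where it is left.
- bolt_b (a point): Point on the vertical turning axis of lever b, 61 mm above the cabinet top; round hub 22 mm across, top at 68 mm.
- lever_c (a joint): Angle of clamp lever c at its hub (rad), growing clockwise seen from above (tightening). Starts at 0 to 0.15. At 0 it points 0.6 counterclockwise of straight outward from the caddy's centre, at 0.6 straight outward. Its hard stop (fully home) lies somewhere from 0.9 to 1.3, differs from lever to lever, is not marked and must be felt.
- lever_c_tip (a point): Middle of the red tip of lever c: upright cylinder 18 mm across, spanning 46 to 76 mm above the cabinet top, on a black arm 11 mm thick, 60 mm from the bolt axis. Pushed here the lever turns at about 4 N when loose, rising to about 7 N near home; the springy arm bends about 1 mm per 2 N, so beyond the stop the force climbs by 2 N per mm. It stays where it is left.
- bolt_c (a point): Point on the vertical turning axis of lever c, 61 mm above the cabinet top; round hub 22 mm across, top at 68 mm.
- lever_d (a joint): Angle of clamp lever d at its hub (rad), growing clockwise seen from above (tightening). Starts at 0 to 0.15. At 0 it points 0.6 counterclockwise of straight outward from the caddy's centre, at 0.6 straight outward. Its hard stop (fully home) lies somewhere from 0.9 to 1.3, differs from lever to lever, is not marked and must be felt.
- lever_d_tip (a point): Middle of the red tip of lever d: upright cylinder 18 mm across, spanning 46 to 76 mm above the cabinet top, on a black arm 11 mm thick, 60 mm from the bolt axis. Pushed here the lever turns at about 4 N when loose, rising to about 7 N near home; the springy arm bends about 1 mm per 2 N, so beyond the stop the force climbs by 2 N per mm. It stays where it is left.
- bolt_d (a point): Point on the vertical turning axis of lever d, 61 mm above the cabinet top; round hub 22 mm across, top at 68 mm.
- remote_long: Black remote control 42 x 150 x 18 mm, lying loose on the caddy's tray outside the levers; origin at the centre of its underside, z up. To be left alone.
- remote_short: Grey remote control 38 x 115 x 16 mm, lying loose on the caddy's tray outside the levers; origin at the centre of its underside, z up. To be left alone.
- battery_tester: Yellow plastic battery tester 55 x 95 x 22 mm with a red press button (top at 27 mm), lying loose on the caddy's tray outside the levers; origin at the centre of its underside, z up. To be left alone.
- fidget_spinner: Chrome three-lobed fidget spinner, 68 mm across, 12 mm thick, lying loose on the caddy's tray outside the levers; origin at the centre of its underside, z up. To be left alone.
- trinket_box: Ceramic trinket box 57 x 72 mm, 36 mm tall (knob to 42 mm), blue with a white hinged lid, lying loose on the caddy's tray outside the levers; origin at the centre of its underside, z up. To be left alone.

How it is judged:
By the outcome, as a careful person would: the job done as asked, in the order asked, and still so for the second after the job is handed in, with the robot touching nothing.
It also fails if it takes over 72 s, if anything falls off the work surface, if the arm or the gripper's body presses on something with over 40 N, if the wrist force passes 120 N, or if a joint passes its speed limit or range.

## Working session

There is one attempt and no reset: what is moved stays moved. The work goes in short steps, Python scripts to look and compute and a tool call to move; the robot and the scene stay as the last step left them, time stands still between calls to the robot, and variables do not carry over. Pictures are saved under pics/ and viewed, at most 10 in all, crops included, and the job is handed in when it is done.

Besides the shell and the picture viewer there is one more tool, called after "Call:" as name(argument=value, ...), one argument or row to a line, values as JSON. step_arm: Moves the arm, as the interface text tells. Its arguments: {"type":"object","properties":{"rows":{"type":"array"},"jaw":{"type":"number"},"squeeze":{"type":"number"}},"required":["rows"]}

```bash
mkdir -p pics; cat > h.py <<'E'
import numpy as np, cv2
from rig import get_obs, camera, hand_in, cut_out, robot
def world(c,u,v,d):
    f=200/np.tan(np.radians(c["fov_y"])/2)
    p=np.array([(u-c["cx"])/f*d, -(v-c["cy"])/f*d, -d*np.ones_like(d)])
    E=np.array(c["extrinsics"]); return (E[:3,:3]@p.reshape(3,-1)).T+E[:3,3]
def cloud(c):
    v,u=np.mgrid[:400,:640]; return world(c,u.ravel().astype(float),v.ravel().astype(float),c["depth"].ravel().astype(float)).reshape(400,640,3)
E
python3 - <<'E'
from h import *
print(robot, get_obs())
for n in("top","side"):
    c=camera(n); cv2.imwrite(f"pics/{n}0.png",c["pixels"]); print(n,{k:c[k] for k in c if k not in("pixels","depth")})
    P=cloud(c)
    for l in("lever_a_tip","lever_a","bolt_a","caddy","remote_long","remote_short","battery_tester","fidget_spinner","trinket_box"):
        for r in cut_out(l,n):
            m=r["region"]&(c["depth"]>0); print(l,round(r["confidence"],2),np.round(r["extent"],1),np.round(np.median(P[m],0),4) if m.any() else None, np.round(np.percentile(P[m],[3,97],axis=0),3).tolist() if m.any() else None)
E
```

```text
<Robot object at 0x7fbac935fe00> {'time': 0.0, 'q': array([-1.45446147e+00,  5.28443890e-01,  1.43390133e+00,  1.85362912e-05,
        1.18134180e+00, -1.78516228e-01]), 'joint_velocities': array([ 7.60949351e-04,  1.26620328e-03, -2.06364650e-03,  4.14381903e-05,
       -8.59434897e-04, -1.48179648e-03]), 'joint_torque': array([-9.05325596e-04, -4.40039384e+01, -1.76589400e+01,  6.32767123e-02,
        5.80600917e-02, -1.43519219e-04]), 'position': array([ 0.18160381, -0.59767915,  0.4037852 ]), 'tool_rot': array([ 9.89152499e-01,  1.46888521e-01,  4.11186989e-05, -1.04641136e-03]), 'ft_force': array([0.73461697, 0.89494288, 0.56175087]), 'moment': array([ 0.01031154, -0.01672801,  0.00285554]), 'grip_force': 0.0, 'grip_width': 0.08692456558150166}
top {'fov_y': 45.693314085162086, 'cx': 317.92737852229794, 'cy': 209.85596133408046, 'extrinsics': array([[ 0.02634485,  0.99017876, -0.13730251,  0.48864178],
       [-0.99964347,  0.02549797, -0.00792347,  0.04897944],
       [-0.00434472,  0.1374623 ,  0.99049747,  0.84271643],
       [ 0.        ,  0.        ,  0.        ,  1.  
[... 3703 characters left out ...]
, 0.044]]
remote_short 0.35 [359.  216.2  35.7  18.7] [0.4972 0.0438 0.0599] [[0.483, 0.03, 0.047], [0.528, 0.065, 0.075]]
remote_short 0.24 [211.6 220.1  51.4  43.6] [0.7061 0.2065 0.0613] [[0.689, 0.167, 0.032], [0.741, 0.235, 0.064]]
battery_tester 0.56 [405.6 212.4  52.4  37.1] [ 0.4479 -0.0235  0.0481] [[0.416, -0.074, 0.032], [0.485, 0.017, 0.052]]
battery_tester 0.55 [358.6 214.7  32.5  17.8] [0.497  0.0439 0.06  ] [[0.483, 0.032, 0.049], [0.528, 0.065, 0.075]]
fidget_spinner 0.71 [265.3 168.4  22.4  19.5] [0.7567 0.0224 0.0361] [[0.738, 0.002, 0.03], [0.788, 0.053, 0.039]]
trinket_box 0.94 [213.6 219.3  54.3  42.5] [0.706  0.2067 0.0612] [[0.689, 0.166, 0.027], [0.743, 0.235, 0.064]]
```

View pics/top0.png

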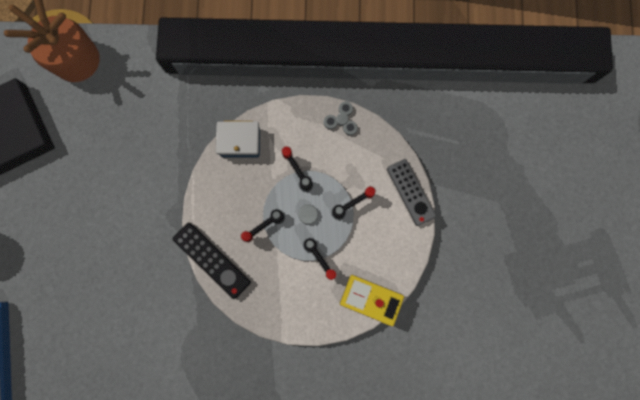

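View pics/side0.png

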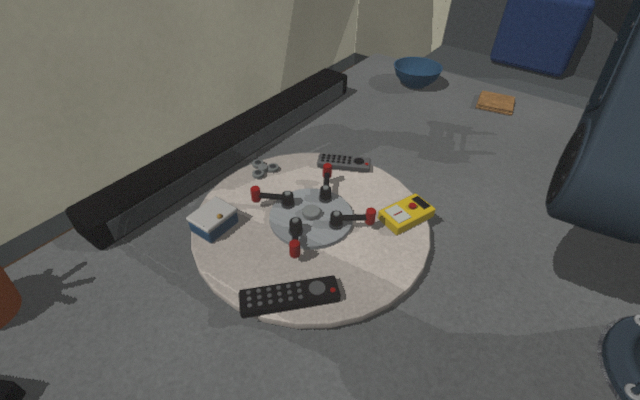

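```bash
cat >> h.py <<'E'
def tips(names=("top","side")):
    out={}
    for n in names:
        c=camera(n); P=cloud(c); b,g,r=[c["pixels"][...,i].astype(int) for i in range(3)]
        near=np.hypot(P[...,0]-.585,P[...,1]-.0735)<.135
        red=(r>1.8*g)&(r>1.8*b)&(r>60)&near&(P[...,2]>.055)
        k,lab,st,_=cv2.connectedComponentsWithStats(red.astype(np.uint8))
        L=[]
        for i in range(1,k):
            if st[i,4]<15: continue
            Q=P[lab==i]; zt=np.percentile(Q[:,2],90)
            Q=Q[Q[:,2]>zt-.004]; L.append([*((Q[:,:2].min(0)+Q[:,:2].max(0))/2),*np.mean(Q[:,:2],0),zt,len(Q)])
        out[n]=np.array(L)
    return out
E
python3 - <<'E'
from h import *
np.set_printoptions(precision=4,suppress=True)
print(robot.tip_extent)
for n,v in tips().items(): print(n);print(v)
c=camera("top");P=cloud(c);px=c["pixels"].max(2)
rad=np.hypot(P[...,0]-.585,P[...,1]-.0735)
# tray edge circle
m=(rad<.23)&(P[...,2]>.02)&(P[...,2]<.034); 
h,_=cv2.findContours(m.astype(np.uint8),0,2)[:2]; h=max(h,key=cv2.contourArea)[:,0]
Q=P[h[:,1],h[:,0]]; print("tray",cv2.minEnclosingCircle(Q[:,:2].astype(np.float32)))
# hub: points z .062-.071, dark, near r=.052
m=(rad>.03)&(rad<.068)&(P[...,2]>.0645)&(P[...,2]<.073)
k,lab,st,_=cv2.connectedComponentsWithStats(m.astype(np.uint8))
for i in range(1,k):
    if st[i,4]>10: Q=P[lab==i]; print("hub",(Q.min(0)+Q.max(0))/2,Q.mean(0),st[i,4])
m=(rad<.02)&(P[...,2]>.045);print("boss",P[m].mean(0),m.sum())
# items
for l in("trinket_box","battery_tester"):
    for r in cut_out(l,"top")[:1]:
        mm=r["region"]&(P[...,2]>.045); print(l,cv2.boxPoints(cv2.minAreaRect(P[mm][:,:2].astype(np.float32))).tolist())
pic=cv2.resize(c["pixels"][120:300,220:400],None,fx=3.3,fy=3.3,interpolation=2); cv2.imwrite("pics/crop1.png",pic)
E
```

```text
0.1822
top
[[ 0.5941  0.0831  0.6861  0.1088  0.0775 62.    ]
 [ 0.6283 -0.0293  0.6283 -0.0291  0.0776 68.    ]
 [ 0.5223  0.1138  0.5489  0.1696  0.0777 65.    ]
 [ 0.4926  0.0323  0.4925  0.0324  0.0774 80.    ]]
side
[[ 0.6285 -0.0262  0.6283 -0.0247  0.0741 42.    ]
 [ 0.6927  0.1146  0.6916  0.1153  0.0744 47.    ]
 [ 0.4905  0.0368  0.4903  0.037   0.0748 56.    ]
 [ 0.549   0.175   0.5481  0.176   0.0746 74.    ]]
tray ((0.5916109085083008, 0.07341350615024567), 0.21970757842063904)
hub [0.6433 0.0788 0.0682] [0.6429 0.0784 0.0667] 88
hub [0.5972 0.022  0.0673] [0.5972 0.0214 0.0665] 93
hub [0.5868 0.1249 0.068 ] [0.5866 0.1249 0.0666] 99
hub [0.5412 0.0683 0.0678] [0.5401 0.0678 0.0663] 107
boss [0.5902 0.0732 0.0499] 278
trinket_box [[0.45436564087867737, 0.12681207060813904], [0.48864176869392395, 0.048979438841342926], [0.7707459926605225, 0.17321327328681946], [0.7364698648452759, 0.25104591250419617]]
battery_tester [[0.4101541042327881, -0.07163526862859726], [0.46156513690948486, -0.09043284505605698], [0.5097209215164185, 0.04127224534749985], [0.4583098888397217, 0.060069821774959564]]
```

```bash
sed -i 's/near=np/near=(c["depth"]>0)\&np/' h.py; cat >> h.py <<'E'
from scipy.spatial.transform import Rotation as R
C=np.array([.592,.0753]); YAW=5.9
OUT=dict(N=YAW,W=YAW+90,S=YAW+180,E=YAW-90)
u=lambda d:np.array([np.cos(np.radians(d)),np.sin(np.radians(d))])
def hub(l): return C+.052*u(OUT[l])
def angles(names=("top","side")):
    "lever angle (deg, 0 at loose) per camera, relative to that camera's own centre offset"
    off=dict(top=np.array([-.0002,-.0020]),side=np.array([.0008,.0025]))
    for n,T in tips(names).items():
        for l in OUT:
            d=T[:,2:4]-off[n]-hub(l); r=np.linalg.norm(d,axis=1); i=np.argmin(abs(r-.06))
            phi=np.degrees(np.arctan2(d[i,1],d[i,0])); print(n,l,"r %.4f phi %.1f theta %.1f"%(r[i],phi%360,34.4-((phi-OUT[l]+180)%360-180)))
def pose(l,theta,gap=0.,z=.2402,psi0=None):
    "TCP xy,z,psi pushing lever l at theta(deg), gap between face and tip"
    phi=OUT[l]+34.4-theta; t=u(phi-90)
    return np.array([*(hub(l)+.064*u(phi)-t*(.0185+gap)),z,(phi-90+20)%180-20])
def now():
    o=get_obs(); x=R.from_quat(o["tool_rot"]).as_matrix()[:,0]
    return np.array([*o["position"],np.degrees(np.arctan2(x[1],x[0]))])
def rows(ps,start=None):
    a=now() if start is None else start
    for p in ps:
        d=np.array(p)-a; d[3]=(d[3]+90)%180-90
        r=np.array([*np.round(d[:3]*2000)/2000,np.round(d[3],1)]); print("[%g,%g,%g,0,0,%g]"%tuple(r),end=","); a=a+r
    print()
E
python3 - <<'E'
from h import *
np.set_printoptions(precision=4,suppress=True)
for n,v in tips().items(): print(n);print(v)
angles(); print(now()); rows([pose("E",8,.008,.285)]); rows([pose("W",0,.008,.285)])
E
```

```text
Traceback (most recent call last):
  File "h.py", line 13, in tips
    near=(c["depth"]>0)&np.hypot(P[...,0]-.585,P[...,1]-.0735)<.135
         ~~~~~~~~~~~~~~^~~~~~~~~~~~~~~~~~~~~~~~~~~~~~~~~~~~~~~
TypeError: ufunc 'bitwise_and' not supported for the input types, and the inputs could not be safely coerced to any supported types according to the casting rule ''safe''
```

View pics/crop1.png

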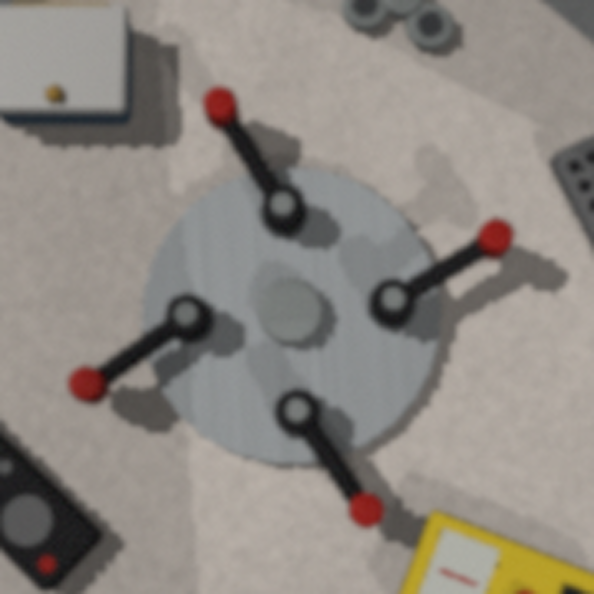

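The crop shows all four levers in their loose positions. The red tips are at crop pixels (220,105), (495,237), (366,510) and (88,384), each counterclockwise of straight outward. The trinket box and the tester are near tips N and S.

```bash
sed -i 's/&np.hypot(P\[...,0\]-.585,P\[...,1\]-.0735)<.135/\&(np.hypot(P[...,0]-.592,P[...,1]-.0755)<.13)/' h.py
python3 - <<'E'
from h import *
np.set_printoptions(precision=4,suppress=True)
for n,v in tips().items(): print(n);print(v)
angles(); print(now()); rows([pose("E",8,.008,.285)]); rows([pose("W",0,.008,.285)])
E
```

```text
top
[[ 0.6924  0.1107  0.6922  0.1107  0.0778 60.    ]
 [ 0.6284 -0.0287  0.6283 -0.0293  0.0776 69.    ]
 [ 0.5492  0.1712  0.5494  0.1712  0.0772 68.    ]
 [ 0.4926  0.0323  0.4923  0.0323  0.0778 79.    ]]
side
[[ 0.6285 -0.0267  0.6284 -0.0246  0.0744 40.    ]
 [ 0.6916  0.1146  0.6915  0.1156  0.0745 48.    ]
 [ 0.4905  0.0353  0.4902  0.0371  0.0746 57.    ]
 [ 0.5492  0.1751  0.5482  0.1762  0.0748 75.    ]]
top N r 0.0586 phi 33.1 theta 7.2
top W r 0.0590 phi 128.7 theta 1.6
top S r 0.0598 phi 216.5 theta 3.8
top E r 0.0595 phi 301.6 theta 8.7
side N r 0.0570 phi 34.7 theta 5.6
side W r 0.0610 phi 130.1 theta 0.2
side S r 0.0617 phi 215.2 theta 5.1
side E r 0.0585 phi 300.4 theta 9.9
[ 0.1816 -0.598   0.4047 16.8913]
[0.4725,0.5815,-0.1195,0,0,15.4],
[0.3435,0.7565,-0.1195,0,0,23.4],
```

Call:
step_arm(
  rows=[
    [0.047,0.058,-0.008,0,0,1.5],
    [0.047,0.058,-0.008,0,0,1.5],
    [0.047,0.058,-0.008,0,0,1.5],
    [0.047,0.058,-0.012,0,0,1.5],
    [0.047,0.058,-0.012,0,0,1.5],
    [0.047,0.058,-0.012,0,0,1.5],
    [0.047,0.058,-0.015,0,0,1.6],
    [0.047,0.058,-0.015,0,0,1.6],
    [0.047,0.058,-0.015,0,0,1.6],
    [0.047,0.058,-0.014,0,0,1.6],
    [0,0,0,0,0,0],
  ],
  jaw=0,
  squeeze=20,
)

```text
time: 2.88
position: [0.5718, -0.1151, 0.3057]
tool_rot: [0.96, 0.281, 0.0, -0.0]
ft_force: [-0.6, -0.4, -0.5]
grip_width: 0.0005
grip_force: 0.0
```

```bash
python3 - <<'E'
from h import *
print(now()); o=get_obs(); print(o["ft_force"],o["grip_width"],o["time"],o["q"])
rows([pose("E",8.8,.008)]); 
rows([pose("E",8.8+k,g) for k,g in((0,.008),(0,.004),(0,0),(4,0),(8,0),(12,0),(16,0),(20,0),(24,0),(28,0),(31,0))])
E
```

```text
[ 0.57177487 -0.11508425  0.30570984 32.65984366]
[-0.55113578 -0.39272202 -0.54192768] 0.0005464109312409535 2.875 [-3.90257526e-01  6.01494890e-01  1.62818611e+00  8.94324694e-04
  9.12086815e-01  6.09969389e-01]
[0.0815,0.098,-0.0655,0,0,-1.2],
[0.0815,0.098,-0.0655,0,0,-1.2],[-0.0035,-0.002,-0,0,0,0],[-0.003,-0.002,-0,0,0,0],[-0.0035,-0.0035,-0,0,0,-4],[-0.0035,-0.003,-0,0,0,-4],[-0.0035,-0.003,-0,0,0,-4],[-0.004,-0.0025,-0,0,0,-4],[-0.004,-0.0025,-0,0,0,-4],[-0.004,-0.002,-0,0,0,-4],[-0.0045,-0.0015,-0,0,0,-4],[-0.0035,-0.001,-0,0,0,-3],
```

Call:
step_arm(
  rows=[
    [0.041,0.049,-0.005,0,0,-0.6],
    [0.0405,0.049,-0.005,0,0,-0.6],
    [0,0,0,0,0,0],
    [0,0,-0.0275,0,0,0],
    [0,0,-0.028,0,0,0],
    [0,0,0,0,0,0],
  ],
)

```text
time: 3.62
position: [0.649, -0.0244, 0.2398]
tool_rot: [0.964, 0.267, -0.001, -0.001]
ft_force: [1.0, 1.9, -1.4]
grip_width: 0.0001
grip_force: 1.1
```

```bash
python3 - <<'E'
from h import *
print(now(),pose("E",8.8,.008)); o=get_obs(); print(o["ft_force"],o["time"])
rows([pose("E",8.8+k,g) for k,g in((0,.004),(0,0),(4,0),(8,0),(12,0),(16,0),(20,0),(24,0),(28,0))])
E
```

```text
[ 6.48965100e-01 -2.43868150e-02  2.39835996e-01  3.09616166e+01] [ 6.53380084e-01 -1.71473050e-02  2.40200000e-01  3.15000000e+01]
[ 0.99520549  1.85098473 -1.44789914] 3.625
[0.001,0.005,0.0005,0,0,0.5],[-0.0035,-0.002,-0,0,0,0],[-0.003,-0.0035,-0,0,0,-4],[-0.0035,-0.003,-0,0,0,-4],[-0.004,-0.0025,-0,0,0,-4],[-0.0035,-0.003,-0,0,0,-4],[-0.004,-0.002,-0,0,0,-4],[-0.0045,-0.002,-0,0,0,-4],[-0.004,-0.002,-0,0,0,-4],
```

Call:
step_arm(
  rows=[
    [-0.0015,0.001,0,0,0,-2],
    [-0.003,-0.001,0,0,0,-3],
    [-0.0035,-0.003,0,0,0,-4],
    [-0.004,-0.0025,0,0,0,-4],
    [0,0,0,0,0,0],
  ],
)

```text
time: 4.25
position: [0.639, -0.0294, 0.2433]
tool_rot: [0.988, 0.157, 0.003, 0.001]
ft_force: [5.5, -0.1, -1.4]
grip_width: 0.0004
grip_force: 2.0
```

```bash
python3 - <<'E'
from h import *
print(now()); o=get_obs(); print(o["ft_force"],o["time"])
for th in(20.8,24.8):print(pose("E",th))
rows([pose("E",8.8+k,g) for k,g in((16,0),(20,0),(24,0),(28,0),(32,0))])
E
```

```text
[ 0.63895824 -0.02944661  0.24330478 18.03217894]
[ 5.50835209 -0.12720604 -1.41139098] 4.25
[ 0.63614772 -0.03057818  0.2402     19.5       ]
[ 0.63227563 -0.03315299  0.2402     15.5       ]
[-0.0065,-0.0035,-0.003,0,0,-2.5],[-0.004,-0.0025,-0,0,0,-4],[-0.0045,-0.002,-0,0,0,-4],[-0.004,-0.0015,-0,0,0,-4],[-0.0045,-0.0015,-0,0,0,-4],
```

Call:
step_arm(
  rows=[
    [-0.0035,-0.002,-0.0015,0,0,-1],
    [-0.003,-0.0015,-0.0015,0,0,-1.5],
    [-0.004,-0.0025,0,0,0,-4],
    [-0.0045,-0.002,0,0,0,-4],
    [-0.004,-0.0015,0,0,0,-4],
    [0,0,0,0,0,0],
  ],
)

```text
time: 5.0
position: [0.6195, -0.0384, 0.2398]
tool_rot: [1.0, 0.031, 0.002, 0.001]
ft_force: [4.5, 0.2, 3.9]
grip_width: 0.0004
grip_force: 2.3
```

```bash
python3 - <<'E'
from h import *
print(now()); o=get_obs(); print(o["ft_force"],o["time"])
angles(("side",))
rows([pose("E",8.8+k,g) for k,g in((28,0),(30,0),(32,0))])
E
```

```text
[ 0.61946128 -0.03839855  0.23978971  3.59742378]
[4.46336639 0.23245156 3.88464943] 5.0
side N r 0.0572 phi 34.7 theta 5.6
side W r 0.0611 phi 130.1 theta 0.2
side S r 0.0622 phi 215.0 theta 5.3
side E r 0.0602 phi 271.2 theta 39.1
[0.0005,-0.001,0.0005,0,0,-0.1],[-0.0025,-0.0005,0,0,0,-2],[-0.002,-0.001,0,0,0,-2],
```

Call:
step_arm(
  rows=[
    [-0.0025,-0.0005,0,0,0,-2],
    [0,0,0,0,0,0],
    [0.008,0,0,0,0,0],
    [0,0,0.025,0,0,0],
    [0,0,0.025,0,0,0],
  ],
)

```text
time: 5.68
position: [0.6225, -0.0381, 0.2869]
tool_rot: [1.0, 0.014, -0.004, -0.001]
ft_force: [-0.3, 0.2, 0.6]
grip_width: 0.0005
grip_force: 0.0
```

```bash
python3 - <<'E'
from h import *
print(now()); o=get_obs(); print(o["ft_force"],o["time"])
angles(); 
rows([pose("W",1,.010,.285)])
E
```

```text
[ 0.62251743 -0.03812347  0.28691024  1.65384436]
[-0.25044885  0.16138606  0.61853389] 5.675
top N r 0.0584 phi 33.2 theta 7.1
top W r 0.0590 phi 128.5 theta 1.8
top S r 0.1037 phi 84.7 theta 135.6
top E r 0.1304 phi 43.1 theta -92.8
side N r 0.0568 phi 34.7 theta 5.6
side W r 0.0607 phi 129.9 theta 0.4
side S r 0.0618 phi 214.8 theta 5.5
side E r 0.0599 phi 270.9 theta 39.4
[-0.1,0.197,-0.0045,0,0,37.7],
```

Call:
step_arm(
  rows=[
    [-0.02,0.0395,0,0,0,7.5],
    [-0.02,0.0395,0,0,0,7.5],
    [-0.02,0.0395,0,0,0,7.5],
    [-0.02,0.0395,0,0,0,7.5],
    [-0.02,0.039,-0.0045,0,0,7.7],
    [0,0,0,0,0,0],
    [0,0,0,0,0,0],
  ],
)

```text
time: 6.65
position: [0.5238, 0.1584, 0.2828]
tool_rot: [0.942, 0.336, -0.001, -0.0]
ft_force: [-0.1, -0.6, -0.5]
grip_width: 0.0006
grip_force: 0.0
```

```bash
python3 - <<'E'
from h import *
print(now()); o=get_obs(); print(o["ft_force"],o["time"])
rows([pose("W",1,.010,.26),pose("W",1,.009)]+[pose("W",1+k,g) for k,g in((0,.003),(4,0),(8,0),(12,0),(16,0),(20,0),(24,0),(28,0),(32,0))])
E
```

```text
[ 0.52378076  0.15836102  0.28277998 39.30049387]
[-0.11805346 -0.55077967 -0.54881012] 6.65
[0.0005,0,-0.023,0,0,-0],[0.0005,0.001,-0.0195,0,0,-0],[0.0045,0.0035,-0,0,0,-0],[0.0055,0.0055,-0,0,0,-4],[0.003,0.0035,-0,0,0,-4],[0.003,0.0035,-0,0,0,-4],[0.0035,0.003,-0,0,0,-4],[0.004,0.003,-0,0,0,-4],[0.0035,0.0025,-0,0,0,-4],[0.004,0.0025,-0,0,0,-4],[0.0045,0.002,-0,0,0,-4],
```

Call:
step_arm(
  rows=[
    [0.0005,0,-0.023,0,0,0],
    [0.0005,0.001,-0.0195,0,0,0],
    [0,0,0,0,0,0],
    [0.0045,0.0035,0,0,0,0],
    [0.0055,0.0055,0,0,0,-4],
    [0.003,0.0035,0,0,0,-4],
    [0.003,0.0035,0,0,0,-4],
    [0.0035,0.003,0,0,0,-4],
    [0.004,0.003,0,0,0,-4],
    [0.0035,0.0025,0,0,0,-4],
    [0,0,0,0,0,0],
  ],
)

```text
time: 8.02
position: [0.5517, 0.183, 0.2417]
tool_rot: [0.991, 0.133, -0.002, 0.001]
ft_force: [-2.1, -4.6, 0.2]
grip_width: 0.0005
grip_force: 1.9
```

```bash
python3 - <<'E'
from h import *
print(now()); o=get_obs(); print(o["ft_force"],o["time"])
angles(("side",))
rows([pose("W",1+k,g) for k,g in((28,0),(30,0),(32,0),(34,0))])
E
```

```text
[ 0.55174195  0.18298682  0.24167688 15.29042253]
[-2.13802571 -4.5843347   0.20343182] 8.025
side N r 0.1255 phi 249.0 theta 151.3
side W r 0.1344 phi 223.6 theta -93.3
side S r 0.0622 phi 215.0 theta 5.3
side E r 0.0601 phi 271.3 theta 39.0
[0.0045,0.003,-0.0015,0,0,-4],[0.002,0.001,-0,0,0,-2],[0.002,0.001,-0,0,0,-2],[0.002,0.001,-0,0,0,-2],
```

Call:
step_arm(
  rows=[
    [0.0045,0.003,-0.0015,0,0,-4],
    [0.002,0.001,0,0,0,-2],
    [0.003,0.0015,0,0,0,-2.5],
    [0,0,0,0,0,0],
    [-0.008,-0.001,0,0,0,0],
    [0,0,0.025,0,0,0],
    [0,0,0.025,0,0,0],
  ],
)

```text
time: 8.95
position: [0.5538, 0.1887, 0.2908]
tool_rot: [0.998, 0.059, 0.001, -0.0]
ft_force: [-0.3, -0.6, 0.8]
grip_width: 0.0006
grip_force: 0.0
```

```bash
python3 - <<'E'
from h import *
print(now()); o=get_obs(); print(o["ft_force"],o["time"])
angles(("side","top"))
rows([pose("N",6.4,.010,.285)])
E
```

```text
[0.55384257 0.18871771 0.29075438 6.77983433]
[-0.31913794 -0.59688803  0.83683412] 8.95
side N r 0.1247 phi 123.1 theta -82.8
side W r 0.0592 phi 100.7 theta 29.6
side S r 0.0619 phi 214.8 theta 5.5
side E r 0.0600 phi 271.2 theta 39.1
top N r 0.0587 phi 33.4 theta 6.9
top W r 0.1071 phi 352.4 theta 137.9
top S r 0.0598 phi 216.7 theta 3.6
top E r 0.0595 phi 272.4 theta 37.9
[0.126,-0.049,-0.008,0,0,-62.9],
```

Call:
step_arm(
  rows=[
    [0.0105,-0.004,0,0,0,9.8],
    [0.0105,-0.004,0,0,0,9.8],
    [0.0105,-0.004,0,0,0,9.8],
    [0.0105,-0.004,0,0,0,9.8],
    [0.0105,-0.004,0,0,0,9.8],
    [0.0105,-0.004,0,0,0,9.8],
    [0.0105,-0.004,0,0,0,9.8],
    [0.0105,-0.004,0,0,0,9.8],
    [0.0105,-0.004,0,0,0,9.8],
    [0.0105,-0.004,0,0,0,9.8],
    [0.0105,-0.004,0,0,0,9.8],
    [0.0105,-0.005,-0.008,0,0,9.3],
  ],
)

```text
time: 10.55
position: [0.6802, 0.1396, 0.2816]
tool_rot: [0.468, 0.884, 0.001, 0.001]
ft_force: [-0.5, 0.7, 0.8]
grip_width: 0.0004
grip_force: 0.0
```

```bash
python3 - <<'E'
from h import *
print(now()); o=get_obs(); print(o["ft_force"],o["time"])
T=6.4
rows([pose("N",T,.010,.26),pose("N",T,.009)]+[pose("N",T+k,g) for k,g in((0,.003),(4,0),(8,0),(12,0),(16,0),(20,0),(24,0),(28,0),(30,0),(32,0))])
E
```

```text
[  0.68016804   0.13963936   0.28159958 124.20983538]
[-0.51927183  0.71756359  0.75675874] 10.55
[0.001,0.0005,-0.0215,0,0,-0.3],[0.0005,-0.001,-0.02,0,0,-0],[0.003,-0.005,0,0,0,-0],[0.0055,-0.0055,0,0,0,-4],[0.003,-0.0035,0,0,0,-4],[0.003,-0.0035,0,0,0,-4],[0.003,-0.0035,0,0,0,-4],[0.002,-0.004,0,0,0,-4],[0.0025,-0.0045,0,0,0,-4],[0.002,-0.004,0,0,0,-4],[0.0005,-0.002,0,0,0,-2],[0.001,-0.0025,0,0,0,-2],
```

Call:
step_arm(
  rows=[
    [0.0025,-0.005,0,0,0,-0.3],
    [0,0,-0.0215,0,0,0],
    [0,0,-0.02,0,0,0],
    [0,0,0,0,0,0],
    [0.002,-0.001,0,0,0,0],
    [0.0055,-0.0055,0,0,0,-4],
    [0.003,-0.0035,0,0,0,-4],
    [0.003,-0.0035,0,0,0,-4],
    [0.003,-0.0035,0,0,0,-4],
    [0.002,-0.004,0,0,0,-4],
    [0.0025,-0.0045,0,0,0,-4],
    [0,0,0,0,0,0],
  ],
)

```text
time: 12.05
position: [0.7034, 0.1102, 0.2411]
tool_rot: [0.646, 0.764, 0.001, -0.0]
ft_force: [-0.3, 4.5, -0.0]
grip_width: 0.0002
grip_force: 2.4
```

```bash
python3 - <<'E'
from h import *
print(now()); o=get_obs(); print(o["ft_force"],o["time"])
T=6.4
angles(("top",))
rows([pose("N",T+k,g) for k,g in((28,0),(30,0),(32,0))])
E
```

```text
[ 0.70338042  0.11015963  0.24112943 99.58410744]
[-0.31145443  4.4697654  -0.0348515 ] 12.05
top N r 0.1248 phi 249.3 theta 151.0
top W r 0.1321 phi 224.5 theta -94.2
top S r 0.0596 phi 216.7 theta 3.6
top E r 0.0598 phi 272.2 theta 38.1
[0.002,-0.0045,-0.001,0,0,-3.7],[0.001,-0.002,0,0,0,-2],[0.0005,-0.0025,0,0,0,-2],
```

Call:
step_arm(
  rows=[
    [0.002,-0.0045,-0.001,0,0,-3.7],
    [0.001,-0.002,0,0,0,-2],
    [0.0005,-0.003,0,0,0,-2],
    [0,0,0,0,0,0],
    [0,0.008,0,0,0,0],
    [0,0,0.025,0,0,0],
    [0,0,0.025,0,0,0],
  ],
)

```text
time: 12.98
position: [0.7062, 0.1071, 0.2887]
tool_rot: [0.695, 0.719, -0.002, -0.0]
ft_force: [0.2, -0.0, -0.7]
grip_width: 0.0004
grip_force: 0.0
```

```bash
python3 - <<'E'
from h import *
print(now()); o=get_obs(); print(o["ft_force"],o["time"])
angles(("side","top"))
rows([pose("S",4.4,.007,.285)])
E
```

```text
[ 0.70623818  0.10707511  0.28874349 91.96166157]
[ 0.16606395 -0.01311329 -0.69849252] 12.975
side N r 0.0570 phi 2.7 theta 37.6
side W r 0.0595 phi 100.3 theta 30.0
side S r 0.0618 phi 214.8 theta 5.5
side E r 0.0598 phi 270.8 theta 39.5
top N r 0.1249 phi 249.5 theta 150.8
top W r 0.1319 phi 224.6 theta -94.3
top S r 0.0594 phi 216.8 theta 3.5
top E r 0.0600 phi 272.5 theta 37.8
[-0.2045,-0.0955,-0.007,0,0,34],
```

Call:
step_arm(
  rows=[
    [-0.041,-0.019,0,0,0,6.8],
    [-0.041,-0.019,0,0,0,6.8],
    [-0.041,-0.019,0,0,0,6.8],
    [-0.041,-0.019,0,0,0,6.8],
    [-0.0405,-0.0195,-0.007,0,0,6.8],
    [0,0,0,0,0,0],
    [0,0,0,0,0,0],
  ],
)

```text
time: 13.95
position: [0.5027, 0.0117, 0.2819]
tool_rot: [0.455, 0.89, -0.0, 0.0]
ft_force: [1.0, -0.8, -0.5]
grip_width: 0.0005
grip_force: 0.0
```

```bash
python3 - <<'E'
from h import *
print(now()); o=get_obs(); print(o["ft_force"],o["time"])
T=4.4
rows([pose("S",T,.007,.285),pose("S",T,.007,.26),pose("S",T,.007)]+[pose("S",T+k,g) for k,g in((0,.003),(4,0),(8,0),(12,0),(16,0),(20,0),(24,0),(28,0),(30,0),(32,0))])
E
```

```text
[5.02665893e-01 1.16955715e-02 2.81941173e-01 1.25854077e+02]
[ 0.97296628 -0.79247311 -0.48008375] 13.95
[0.0005,0,0.003,0,0,0],[0,0,-0.025,0,0,0],[0,0,-0.0195,0,0,0],[-0.002,0.0035,-0,0,0,0],[-0.0055,0.005,-0,0,0,-4],[-0.0035,0.0035,-0,0,0,-4],[-0.003,0.0035,-0,0,0,-4],[-0.003,0.0035,-0,0,0,-4],[-0.0025,0.004,-0,0,0,-4],[-0.002,0.004,-0,0,0,-4],[-0.002,0.004,-0,0,0,-4],[-0.001,0.0025,-0,0,0,-2],[-0.001,0.002,-0,0,0,-2],
```

Call:
step_arm(
  rows=[
    [0.0005,0,-0.022,0,0,0],
    [0,0,-0.0195,0,0,0],
    [0,0,0,0,0,0],
    [-0.002,0.0035,0,0,0,0],
    [-0.0055,0.005,0,0,0,-4],
    [-0.0035,0.0035,0,0,0,-4],
    [-0.003,0.0035,0,0,0,-4],
    [-0.003,0.0035,0,0,0,-4],
    [-0.0025,0.004,0,0,0,-4],
    [-0.002,0.004,0,0,0,-4],
    [0,0,0,0,0,0],
  ],
)

```text
time: 15.32
position: [0.4822, 0.0387, 0.2416]
tool_rot: [0.629, 0.777, 0.001, 0.002]
ft_force: [1.3, -4.0, -2.9]
grip_width: 0.0003
grip_force: 2.3
```

```bash
python3 - <<'E'
from h import *
print(now()); o=get_obs(); print(o["ft_force"],o["time"])
T=4.4
angles(("side",))
rows([pose("S",T+k,g) for k,g in((28,0),(30,0),(32,0))])
E
```

```text
[4.82237889e-01 3.87168918e-02 2.41577798e-01 1.01994982e+02]
[ 1.25671165 -4.00683128 -2.86061215] 15.325
side N r 0.0572 phi 2.4 theta 37.9
side W r 0.0593 phi 100.2 theta 30.1
side S r 0.0623 phi 190.9 theta 29.4
side E r 0.0823 phi 142.3 theta 168.0
[-0.003,0.004,-0.0015,0,0,-4.1],[-0.0005,0.0025,0,0,0,-2],[-0.001,0.002,0,0,0,-2],
```

Call:
step_arm(
  rows=[
    [-0.003,0.004,-0.0015,0,0,-4],
    [-0.0005,0.0025,0,0,0,-2],
    [-0.001,0.002,0,0,0,-2],
    [0,0,0,0,0,0],
    [0.001,-0.008,0,0,0,0],
    [0,0,0.025,0,0,0],
    [0,0,0.025,0,0,0],
  ],
)

```text
time: 16.25
position: [0.4768, 0.0395, 0.2894]
tool_rot: [0.683, 0.731, -0.001, -0.002]
ft_force: [-0.6, 0.2, -0.1]
grip_width: 0.0005
grip_force: 0.0
```

```bash
python3 - <<'E'
from h import *
print(now()); o=get_obs(); print(o["ft_force"],o["time"])
angles(("side",))
rows([pose("E",38.5,.007,.285)])
E
```

```text
[4.76783571e-01 3.95261796e-02 2.89367198e-01 9.38952650e+01]
[-0.55416774  0.21961523 -0.06905263] 16.25
side N r 0.0573 phi 2.5 theta 37.8
side W r 0.0593 phi 100.3 theta 30.0
side S r 0.0621 phi 184.6 theta 35.7
side E r 0.0599 phi 271.0 theta 39.3
[0.147,-0.079,-0.007,0,0,87.9],
```

Call:
step_arm(
  rows=[
    [0.0165,-0.009,0,0,0,9.8],
    [0.0165,-0.009,0,0,0,9.8],
    [0.0165,-0.009,0,0,0,9.8],
    [0.0165,-0.009,0,0,0,9.8],
    [0.0165,-0.009,0,0,0,9.8],
    [0.0165,-0.009,0,0,0,9.8],
    [0.0165,-0.009,0,0,0,9.8],
    [0.0165,-0.008,0,0,0,9.8],
    [0.015,-0.008,-0.007,0,0,9.5],
    [0,0,0,0,0,0],
    [0,0,0,0,0,0],
  ],
)

```text
time: 17.68
position: [0.6236, -0.0391, 0.2817]
tool_rot: [-0.015, 1.0, 0.001, -0.001]
ft_force: [-0.1, 0.1, -0.3]
grip_width: 0.0003
grip_force: 0.0
```

```bash
python3 - <<'E'
from h import *
print(now()); o=get_obs(); print(o["ft_force"],o["time"])
T=38.5
rows([pose("E",T,.007,.26),pose("E",T,.007)]+[pose("E",T+k,g) for k,g in((0,.003),(3,0),(6,0),(9,0),(12,0),(15,0),(18,0),(21,0),(24,0),(27,0),(30,0),(33,0),(36,0),(39,0))])
E
```

```text
[ 6.23612082e-01 -3.90920739e-02  2.81706522e-01 -1.78336522e+02]
[-0.13327318  0.14213541 -0.27845671] 17.675
[0.001,-0.0005,-0.0215,0,0,0.1],[0,0,-0.02,0,0,0],[-0.004,-0,-0,0,0,0],[-0.006,-0.001,-0,0,0,-3],[-0.0035,-0.001,-0,0,0,-3],[-0.0035,-0.0005,-0,0,0,-3],[-0.0035,-0.0005,-0,0,0,-3],[-0.0035,-0.0005,-0,0,0,-3],[-0.0035,0,-0,0,0,-3],[-0.0035,0,-0,0,0,-3],[-0.0035,0.0005,-0,0,0,-3],[-0.0035,0.0005,-0,0,0,-3],[-0.003,0.0005,-0,0,0,-3],[-0.0035,0.001,-0,0,0,-3],[-0.0035,0.001,-0,0,0,-3],[-0.003,0.001,-0,0,0,-3],
```

Call:
step_arm(
  rows=[
    [0.001,-0.0005,-0.0215,0,0,0],
    [0,0,-0.02,0,0,0],
    [0,0,0,0,0,0],
    [-0.004,0,0,0,0,0],
    [-0.006,-0.001,0,0,0,-3],
    [-0.0035,-0.001,0,0,0,-3],
    [-0.0035,-0.0005,0,0,0,-3],
    [-0.0035,-0.0005,0,0,0,-3],
    [-0.0035,-0.0005,0,0,0,-3],
    [0,0,0,0,0,0],
  ],
)

```text
time: 18.92
position: [0.6034, -0.0436, 0.2424]
tool_rot: [0.116, 0.993, -0.0, 0.004]
ft_force: [4.6, 0.6, -5.0]
grip_width: 0.0004
grip_force: 2.6
```

Call:
step_arm(
  rows=[
    [-0.0035,0,0,0,0,-3],
    [-0.0015,0,0,0,0,-1.5],
    [0,0,0,0,0,0],
  ],
)

```text
time: 19.3
position: [0.5987, -0.0439, 0.2424]
tool_rot: [0.154, 0.988, -0.0, 0.005]
ft_force: [6.2, -0.9, -4.4]
grip_width: 0.0004
grip_force: 2.7
```

```bash
python3 - <<'E'
from h import *
print(now()); o=get_obs(); print(o["ft_force"],o["time"])
angles(("side",))
for t in(54,56,58,60): print(pose("E",t))
E
```

```text
[ 5.98721156e-01 -4.39294775e-02  2.42411565e-01  1.62231448e+02]
[ 6.16293202 -0.89905638 -4.35106664] 19.3
side N r 0.0572 phi 2.6 theta 37.7
side W r 0.0593 phi 100.3 theta 30.0
side S r 0.0619 phi 184.6 theta 35.7
side E r 0.0607 phi 254.1 theta 56.2
[  0.60016123  -0.0429852    0.2402     -13.7       ]
[  0.59783658  -0.04304293   0.2402     -15.7       ]
[  0.59551133  -0.04301949   0.2402     -17.7       ]
[  0.59318832  -0.04291492   0.2402     -19.7       ]
```

Call:
step_arm(
  rows=[
    [-0.0025,0,-0.001,0,0,-2],
    [-0.002,0,-0.001,0,0,-2],
    [0,0,0,0,0,0],
  ],
)

```text
time: 19.73
position: [0.595, -0.0442, 0.2416]
tool_rot: [0.189, 0.982, -0.0, 0.006]
ft_force: [5.0, -0.2, 0.9]
grip_width: 0.0006
grip_force: 2.7
```

Call:
step_arm(
  rows=[
    [-0.0015,0.0005,0,0,0,-1.5],
    [-0.0015,0.0005,0,0,0,-1.5],
    [0,0,0,0,0,0],
  ],
)

```text
time: 20.1
position: [0.5921, -0.0438, 0.2417]
tool_rot: [0.214, 0.977, -0.001, 0.007]
ft_force: [5.4, -4.1, 0.6]
grip_width: 0.0002
grip_force: 2.7
```

Call:
step_arm(
  rows=[
    [-0.0015,0.0005,0,0,0,-1.5],
    [-0.0015,0.0005,0,0,0,-1.5],
    [0,0,0,0,0,0],
  ],
)

```text
time: 20.48
position: [0.5891, -0.0432, 0.2417]
tool_rot: [0.24, 0.971, -0.001, 0.007]
ft_force: [5.1, -5.2, 1.3]
grip_width: 0.0004
grip_force: 2.6
```

Call:
step_arm(
  rows=[
    [-0.0015,0.0005,0,0,0,-1.5],
    [-0.0015,0.0005,0,0,0,-1.5],
    [0,0,0,0,0,0],
  ],
)

```text
time: 20.85
position: [0.5861, -0.0422, 0.2417]
tool_rot: [0.265, 0.964, -0.001, 0.007]
ft_force: [4.7, -4.3, 1.8]
grip_width: 0.0003
grip_force: 2.7
```

```bash
python3 - <<'E'
from h import *
print(now()); o=get_obs(); print(o["ft_force"],o["time"])
angles(("side",))
for t in(62,64,66,68): print(pose("E",t))
E
```

```text
[ 5.86061340e-01 -4.22375188e-02  2.41651590e-01  1.49290946e+02]
[ 4.7455143  -4.31274525  1.75599202] 20.85
side N r 0.0575 phi 2.6 theta 37.7
side W r 0.0592 phi 100.1 theta 30.2
side S r 0.0619 phi 184.4 theta 35.9
side E r 0.0608 phi 244.3 theta 66.0
[ 5.90870372e-01 -4.27293461e-02  2.40200000e-01  1.58300000e+02]
[ 5.88560312e-01 -4.24629863e-02  2.40200000e-01  1.56300000e+02]
[ 5.86260955e-01 -4.21161689e-02  2.40200000e-01  1.54300000e+02]
[ 5.83975103e-01 -4.16893164e-02  2.40200000e-01  1.52300000e+02]
```

Call:
step_arm(
  rows=[
    [-0.0015,0.0005,0,0,0,0],
    [-0.0015,0.0005,0,0,0,0],
    [0,0,0,0,0,0],
  ],
)

```text
time: 21.28
position: [0.5831, -0.0412, 0.2416]
tool_rot: [0.265, 0.964, -0.001, 0.007]
ft_force: [5.2, -4.6, 0.8]
grip_width: 0.0003
grip_force: 2.6
```

Call:
step_arm(
  rows=[
    [-0.0015,0.0005,0,0,0,0],
    [-0.0015,0.0005,0,0,0,0],
    [0,0,0,0,0,0],
  ],
)

```text
time: 21.65
position: [0.5812, -0.0406, 0.2419]
tool_rot: [0.265, 0.964, -0.001, 0.009]
ft_force: [8.0, -6.0, 0.5]
grip_width: 0.0006
grip_force: 3.8
```

```bash
python3 - <<'E'
from h import *
print(now()); o=get_obs(); print(o["ft_force"],o["time"])
angles(("side",))
for t in(66,68,70,72,74): print(pose("E",t))
E
```

```text
[ 5.81201070e-01 -4.06020455e-02  2.41902916e-01  1.49279914e+02]
[ 7.9608004  -5.97824275  0.48052073] 21.65
side N r 0.0572 phi 2.7 theta 37.6
side W r 0.0594 phi 100.2 theta 30.1
side S r 0.0621 phi 184.2 theta 36.1
side E r 0.0612 phi 239.8 theta 70.5
[ 5.86260955e-01 -4.21161689e-02  2.40200000e-01  1.54300000e+02]
[ 5.83975103e-01 -4.16893164e-02  2.40200000e-01  1.52300000e+02]
[ 5.81705540e-01 -4.11829488e-02  2.40200000e-01  1.50300000e+02]
[ 5.79455032e-01 -4.05976830e-02  2.40200000e-01  1.48300000e+02]
[ 5.77226320e-01 -3.99342322e-02  2.40200000e-01  1.46300000e+02]
```

Call:
step_arm(
  rows=[
    [-0.0015,0.0005,0,0,0,0],
    [0,0,0,0,0,0],
  ],
)

```text
time: 21.95
position: [0.5803, -0.0403, 0.242]
tool_rot: [0.265, 0.964, -0.001, 0.01]
ft_force: [9.3, -5.6, -2.2]
grip_width: 0.0006
grip_force: 4.4
```

Call:
step_arm(
  rows=[
    [-0.0015,0.0005,0,0,0,0],
    [0,0,0,0,0,0],
  ],
)

```text
time: 22.2
position: [0.5793, -0.04, 0.2421]
tool_rot: [0.265, 0.964, -0.001, 0.011]
ft_force: [10.1, -6.2, -1.9]
grip_width: 0.0007
grip_force: 5.1
```

Call:
step_arm(
  rows=[
    [-0.0015,0.0005,0,0,0,0],
    [-0.001,0.0005,0,0,0,0],
    [0,0,0,0,0,0],
  ],
)

```text
time: 22.58
position: [0.5777, -0.0394, 0.2423]
tool_rot: [0.265, 0.964, -0.001, 0.012]
ft_force: [10.6, -6.5, -3.3]
grip_width: 0.0006
grip_force: 6.1
```

Call:
step_arm(
  rows=[
    [0.006,-0.0035,0,0,0,0],
    [0.007,-0.004,0,0,0,0],
    [0,0,0.025,0,0,0],
    [0,0,0.025,0,0,0],
  ],
)

```text
time: 23.08
position: [0.5841, -0.0439, 0.2897]
tool_rot: [0.265, 0.964, -0.0, -0.001]
ft_force: [-0.4, 0.2, -0.5]
grip_width: 0.0003
grip_force: 0.0
```

```bash
python3 - <<'E'
from h import *
print(now()); o=get_obs(); print(o["ft_force"],o["time"])
angles(("side",))
rows([pose("W",30.5,.008,.285)])
E
```

```text
[ 5.84106106e-01 -4.39209491e-02  2.89734294e-01  1.49289335e+02]
[-0.44449901  0.24893336 -0.53537496] 23.075
side N r 0.0572 phi 2.8 theta 37.5
side W r 0.0594 phi 100.0 theta 30.3
side S r 0.0620 phi 184.4 theta 35.9
side E r 0.0611 phi 243.1 theta 67.2
[-0.0355,0.2295,-0.008,0,0,40.5],
```

Call:
step_arm(
  rows=[
    [-0.006,0.038,0,0,0,6.8],
    [-0.006,0.038,0,0,0,6.8],
    [-0.006,0.038,0,0,0,6.8],
    [-0.006,0.0385,0,0,0,6.8],
    [-0.006,0.0385,0,0,0,6.8],
    [-0.0055,0.0385,-0.008,0,0,6.5],
    [0,0,0,0,0,0],
    [0,0,0,0,0,0],
  ],
)

```text
time: 24.12
position: [0.5488, 0.1853, 0.2809]
tool_rot: [-0.085, 0.996, -0.0, -0.0]
ft_force: [-0.7, 0.1, 0.1]
grip_width: 0.0003
grip_force: 0.0
```

```bash
python3 - <<'E'
from h import *
print(now()); o=get_obs(); print(o["ft_force"],o["time"])
T=30.5
rows([pose("W",T,.008,.26),pose("W",T,.008)]+[pose("W",T+k,g) for k,g in((0,.003),(3,0),(6,0),(9,0),(12,0),(15,0),(18,0),(21,0),(24,0),(27,0),(30,0),(33,0),(36,0),(39,0))])
E
```

```text
[   0.54884798    0.18528705    0.2809017  -170.2175575 ]
[-0.73616412  0.06789026  0.12301087] 24.125
[0.001,0.0005,-0.021,0,0,0],[-0,-0,-0.0195,0,0,0],[0.0045,0.0005,-0,0,0,0],[0.0065,0.002,-0,0,0,-3],[0.003,0.0015,-0,0,0,-3],[0.0035,0.001,-0,0,0,-3],[0.0035,0.001,-0,0,0,-3],[0.003,0.0005,-0,0,0,-3],[0.0035,0.0005,-0,0,0,-3],[0.0035,0.0005,-0,0,0,-3],[0.0035,0.0005,-0,0,0,-3],[0.0035,-0,-0,0,0,-3],[0.0035,-0.0005,-0,0,0,-3],[0.0035,-0,-0,0,0,-3],[0.0035,-0.0005,-0,0,0,-3],[0.0035,-0.001,-0,0,0,-3],
```

Call:
step_arm(
  rows=[
    [0.001,0.0005,-0.021,0,0,0],
    [0,0,-0.0195,0,0,0],
    [0,0,0,0,0,0],
    [0.0045,0.0005,0,0,0,0],
    [0.0065,0.002,0,0,0,-3],
    [0.003,0.0015,0,0,0,-3],
    [0.0035,0.001,0,0,0,-3],
    [0.0035,0.001,0,0,0,-3],
    [0.003,0.0005,0,0,0,-3],
    [0.0035,0.0005,0,0,0,-3],
    [0.0035,0.0005,0,0,0,-3],
    [0,0,0,0,0,0],
  ],
)

```text
time: 25.62
position: [0.5798, 0.1931, 0.2409]
tool_rot: [0.098, 0.995, -0.001, -0.003]
ft_force: [-3.5, -0.6, 1.7]
grip_width: 0.0005
grip_force: 2.4
```

```bash
python3 - <<'E'
from h import *
print(now()); o=get_obs(); print(o["ft_force"],o["time"])
T=51.5
angles()
rows([pose("W",T+k,g) for k,g in((0,0),(2,0),(4,0),(6,0),(8,0),(10,0),(12,0),(14,0),(16,0))])
E
```

```text
[  0.57975933   0.19310989   0.24088518 168.75339531]
[-3.47015627 -0.5850243   1.70290397] 25.625
top N r 0.0589 phi 2.7 theta 37.6
top W r 0.1228 phi 210.4 theta -80.1
top S r 0.0597 phi 184.8 theta 35.5
top E r 0.0600 phi 244.7 theta 65.6
side N r 0.1340 phi 236.6 theta 163.7
side W r 0.1247 phi 209.7 theta -79.4
side S r 0.0620 phi 184.4 theta 35.9
side E r 0.0612 phi 243.4 theta 66.9
[0.0015,0.0005,-0.0005,0,0,0],[0.002,-0,-0,0,0,-2],[0.0025,0,-0,0,0,-2],[0.002,0,-0,0,0,-2],[0.0025,-0,-0,0,0,-2],[0.0025,-0,-0,0,0,-2],[0.002,-0.0005,-0,0,0,-2],[0.0025,-0.0005,-0,0,0,-2],[0.0025,-0,-0,0,0,-2],
```

Call:
step_arm(
  rows=[
    [0.002,0,0,0,0,-1],
    [0.002,0,0,0,0,-1],
    [0,0,0,0,0,0],
  ],
)

```text
time: 26.1
position: [0.5836, 0.1932, 0.2409]
tool_rot: [0.115, 0.993, -0.001, -0.003]
ft_force: [-5.5, -0.4, 3.7]
grip_width: 0.0005
grip_force: 2.6
```

Call:
step_arm(
  rows=[
    [0.0015,0,0,0,0,-1.5],
    [0.0015,0,0,0,0,-1.5],
    [0,0,0,0,0,0],
  ],
)

```text
time: 26.48
position: [0.5866, 0.1933, 0.2409]
tool_rot: [0.141, 0.99, -0.001, -0.003]
ft_force: [-5.8, 0.5, 2.4]
grip_width: 0.0009
grip_force: 2.6
```

Call:
step_arm(
  rows=[
    [0.0015,0,0,0,0,-1.5],
    [0.0015,0,0,0,0,-1.5],
    [0,0,0,0,0,0],
  ],
)

```text
time: 26.85
position: [0.5895, 0.1934, 0.2409]
tool_rot: [0.167, 0.986, -0.001, -0.003]
ft_force: [-6.1, 0.3, 3.0]
grip_width: 0.0001
grip_force: 2.7
```

Call:
step_arm(
  rows=[
    [0.0015,0,0,0,0,-1.5],
    [0.0015,-0.0005,0,0,0,-1.5],
    [0,0,0,0,0,0],
  ],
)

```text
time: 27.22
position: [0.5926, 0.1931, 0.2409]
tool_rot: [0.193, 0.981, -0.0, -0.003]
ft_force: [-4.9, 0.8, 2.0]
grip_width: 0.0004
grip_force: 2.8
```

Call:
step_arm(
  rows=[
    [0.0015,0,0,0,0,-1.5],
    [0.0015,-0.0005,0,0,0,-1.5],
    [0,0,0,0,0,0],
  ],
)

```text
time: 27.6
position: [0.5948, 0.1931, 0.2408]
tool_rot: [0.219, 0.976, -0.0, -0.004]
ft_force: [-7.6, 2.5, 3.9]
grip_width: 0.0006
grip_force: 3.9
```

```bash
python3 - <<'E'
from h import *
print(now()); o=get_obs(); print(o["ft_force"],o["time"])
for t in(58,60,62,64,66,70): print(t,pose("W",t))
E
```

```text
[  0.59480784   0.1930727    0.24082993 154.72435325]
[-7.58583523  2.54969814  3.88251219] 27.6
58 [  0.58848867   0.19361949   0.2402     -17.7       ]
60 [  0.59081168   0.19351492   0.2402     -19.7       ]
62 [  0.59312963   0.19332935   0.2402     158.3       ]
64 [  0.59543969   0.19306299   0.2402     156.3       ]
66 [  0.59773904   0.19271617   0.2402     154.3       ]
70 [  0.60229446   0.19178295   0.2402     150.3       ]
```

Call:
step_arm(
  rows=[
    [0.0015,-0.0005,0,0,0,0],
    [0.0015,-0.0005,0,0,0,0],
    [0,0,0,0,0,0],
  ],
)

```text
time: 27.98
position: [0.5968, 0.1926, 0.2407]
tool_rot: [0.219, 0.976, -0.0, -0.006]
ft_force: [-9.2, 4.9, 5.1]
grip_width: 0.0005
grip_force: 5.3
```

Call:
step_arm(
  rows=[
    [0.0015,-0.0005,0,0,0,0],
    [0.0015,-0.0005,0,0,0,0],
    [0,0,0,0,0,0],
  ],
)

```text
time: 28.35
position: [0.5989, 0.192, 0.2406]
tool_rot: [0.219, 0.976, -0.0, -0.007]
ft_force: [-11.7, 6.6, 6.5]
grip_width: 0.0005
grip_force: 6.6
```

Call:
step_arm(
  rows=[
    [-0.006,0.003,0,0,0,0],
    [-0.009,0.004,0,0,0,0],
    [0,0,0.025,0,0,0],
    [0,0,0.025,0,0,0],
    [0,0,0,0,0,0],
  ],
)

```text
time: 28.98
position: [0.5897, 0.1976, 0.2932]
tool_rot: [0.218, 0.976, 0.001, 0.004]
ft_force: [0.6, 0.2, -0.7]
grip_width: 0.0005
grip_force: 0.0
```

```bash
python3 - <<'E'
from h import *
print(now()); o=get_obs(); print(o["ft_force"],o["time"])
angles()
rows([pose("N",37,.008,.285)])
E
```

```text
[  0.58968473   0.19757443   0.29323438 154.7723517 ]
[ 0.55649137  0.2189002  -0.66049941] 28.975
top N r 0.0589 phi 2.5 theta 37.8
top W r 0.1227 phi 210.5 theta -80.2
top S r 0.0596 phi 185.1 theta 35.2
top E r 0.0600 phi 245.2 theta 65.1
side N r 0.1122 phi 112.4 theta -72.1
side W r 0.0591 phi 76.0 theta 54.3
side S r 0.0622 phi 184.5 theta 35.8
side E r 0.0609 phi 243.5 theta 66.8
[0.1175,-0.0865,-0.0055,0,0,-61.5],
```

Call:
step_arm(
  rows=[
    [0.017,-0.012,0,0,0,-8.8],
    [0.017,-0.0125,0,0,0,-8.8],
    [0.017,-0.0125,0,0,0,-8.8],
    [0.017,-0.0125,0,0,0,-8.8],
    [0.017,-0.0125,0,0,0,-8.8],
    [0.017,-0.0125,0,0,0,-8.8],
    [0.0155,-0.012,-0.0055,0,0,-8.7],
    [0,0,0,0,0,0],
    [0,0,0,0,0,0],
  ],
)

```text
time: 30.2
position: [0.7049, 0.1113, 0.2837]
tool_rot: [0.686, 0.728, -0.001, -0.001]
ft_force: [0.8, 0.9, -0.1]
grip_width: 0.0002
grip_force: 0.0
```

```bash
python3 - <<'E'
from h import *
print(now()); o=get_obs(); print(o["ft_force"],o["time"])
T=37
rows([pose("N",T,.008,.26),pose("N",T,.008)]+[pose("N",T+k,g) for k,g in((0,.003),(3,0),(6,0),(9,0),(12,0),(14,0),(16,0),(18,0),(20,0),(22,0),(24,0),(26,0),(28,0),(30,0),(32,0))])
E
```

```text
[ 0.70486315  0.11131864  0.28370218 93.41251958]
[ 0.84462479  0.860272   -0.06867183] 30.2
[0.001,-0.0005,-0.0235,0,0,-0.1],[0,-0,-0.02,0,0,-0],[0.0005,-0.005,-0,0,0,-0],[0.0015,-0.0065,-0,0,0,-3],[0.0005,-0.003,-0,0,0,-3],[0.001,-0.0035,-0,0,0,-3],[0.0005,-0.0035,-0,0,0,-3],[0,-0.0025,-0,0,0,-2],[0.0005,-0.002,-0,0,0,-2],[-0,-0.0025,-0,0,0,-2],[-0,-0.0025,-0,0,0,-2],[-0,-0.002,-0,0,0,-2],[-0,-0.0025,-0,0,0,-2],[-0.0005,-0.0025,-0,0,0,-2],[-0.0005,-0.002,-0,0,0,-2],[-0,-0.0025,-0,0,0,-2],[-0.0005,-0.002,-0,0,0,-2],
```

Call:
step_arm(
  rows=[
    [0.001,-0.0005,-0.0235,0,0,0],
    [0,0,-0.02,0,0,0],
    [0,0,0,0,0,0],
    [0.0005,-0.005,0,0,0,0],
    [0.0015,-0.0065,0,0,0,-3],
    [0.0005,-0.003,0,0,0,-3],
    [0.001,-0.0035,0,0,0,-3],
    [0.0005,-0.0035,0,0,0,-3],
    [0,-0.0025,0,0,0,-2],
    [0,0,0,0,0,0],
  ],
)

```text
time: 31.45
position: [0.7112, 0.0877, 0.2424]
tool_rot: [0.77, 0.638, 0.002, -0.0]
ft_force: [0.8, 5.3, -1.7]
grip_width: 0.0003
grip_force: 2.5
```

Call:
step_arm(
  rows=[
    [0.0005,-0.002,0,0,0,-2],
    [0,-0.0015,0,0,0,-1],
    [0,0,0,0,0,0],
  ],
)

```text
time: 31.82
position: [0.7116, 0.0843, 0.2424]
tool_rot: [0.787, 0.617, 0.002, -0.0]
ft_force: [0.4, 5.8, -1.2]
grip_width: 0.0004
grip_force: 2.6
```

Call:
step_arm(
  rows=[
    [0,-0.0015,0,0,0,-1],
    [0,-0.0015,0,0,0,-1],
    [0,0,0,0,0,0],
  ],
)

```text
time: 32.2
position: [0.7117, 0.0814, 0.2424]
tool_rot: [0.797, 0.604, 0.002, -0.0]
ft_force: [1.5, 5.2, -2.0]
grip_width: 0.0003
grip_force: 2.7
```

Call:
step_arm(
  rows=[
    [0,-0.0015,0,0,0,-1],
    [0,-0.0015,0,0,0,-1],
    [0,0,0,0,0,0],
  ],
)

```text
time: 32.58
position: [0.7117, 0.0784, 0.2424]
tool_rot: [0.808, 0.59, 0.002, -0.0]
ft_force: [1.0, 5.1, -2.8]
grip_width: 0.0006
grip_force: 2.7
```

```bash
python3 - <<'E'
from h import *
print(now()); o=get_obs(); print(o["ft_force"],o["time"])
angles()
for t in(54,56,58,60,62,64,66,70): print(t,pose("N",t))
E
```

```text
[ 0.71169454  0.07839279  0.24241166 72.24678155]
[ 1.04427871  5.14925312 -2.78255052] 32.575
top N r 0.1326 phi 237.2 theta 163.1
top W r 0.1586 phi 264.7 theta -134.4
top S r 0.1057 phi 287.4 theta -67.1
top E r 0.0601 phi 245.0 theta 65.3
side N r 0.1104 phi 111.8 theta -71.5
side W r 0.0584 phi 74.0 theta 56.3
side S r 0.0618 phi 184.5 theta 35.8
side E r 0.0608 phi 243.2 theta 67.1
54 [ 0.7102852   0.08346123  0.2402     76.3       ]
56 [ 0.71034293  0.08113658  0.2402     74.3       ]
58 [ 0.71031949  0.07881133  0.2402     72.3       ]
60 [ 0.71021492  0.07648832  0.2402     70.3       ]
62 [ 0.71002935  0.07417037  0.2402     68.3       ]
64 [ 0.70976299  0.07186031  0.2402     66.3       ]
66 [ 0.70941617  0.06956096  0.2402     64.3       ]
70 [ 0.70848295  0.06500554  0.2402     60.3       ]
```

Call:
step_arm(
  rows=[
    [-0.0005,-0.0015,0,0,0,-1.2],
    [0,-0.0015,0,0,0,-1.2],
    [0,0,0,0,0,0],
  ],
)

```text
time: 33.05
position: [0.7115, 0.0761, 0.2425]
tool_rot: [0.82, 0.572, 0.003, -0.001]
ft_force: [2.6, 7.7, -2.5]
grip_width: 0.0008
grip_force: 3.9
```

Call:
step_arm(
  rows=[
    [-0.0005,-0.0015,0,0,0,-1.2],
    [0,-0.0015,0,0,0,-1.2],
    [0,0,0,0,0,0],
  ],
)

```text
time: 33.42
position: [0.7113, 0.0739, 0.2426]
tool_rot: [0.832, 0.555, 0.004, -0.001]
ft_force: [3.8, 9.5, -2.6]
grip_width: 0.0006
grip_force: 5.2
```

Call:
step_arm(
  rows=[
    [-0.0005,-0.0015,0,0,0,-1.2],
    [-0.0005,-0.0015,0,0,0,-1.2],
    [0,0,0,0,0,0],
  ],
)

```text
time: 33.8
position: [0.7108, 0.0717, 0.2427]
tool_rot: [0.843, 0.537, 0.006, -0.001]
ft_force: [4.9, 11.9, -3.5]
grip_width: 0.0001
grip_force: 6.6
```

Call:
step_arm(
  rows=[
    [0.003,0.006,0,0,0,0],
    [0.004,0.009,0,0,0,0],
    [0,0,0.025,0,0,0],
    [0,0,0.025,0,0,0],
    [0,0,0,0,0,0],
  ],
)

```text
time: 34.42
position: [0.7174, 0.0826, 0.2947]
tool_rot: [0.843, 0.538, 0.003, 0.002]
ft_force: [0.6, 0.3, 0.1]
grip_width: 0.0003
grip_force: 0.0
```

```bash
python3 - <<'E'
from h import *
print(now()); o=get_obs(); print(o["ft_force"],o["time"])
angles(("side",))
rows([pose("S",35.3,.008,.285)])
E
```

```text
[ 0.71739724  0.08260369  0.29470082 65.08844688]
[0.60705776 0.29218391 0.13662067] 34.425
side N r 0.0575 phi 344.7 theta 55.6
side W r 0.0584 phi 73.7 theta 56.6
side S r 0.0619 phi 184.7 theta 35.6
side E r 0.0609 phi 243.4 theta 66.9
[-0.238,-0.0445,-0.008,0,0,29.9],
```

Call:
step_arm(
  rows=[
    [-0.04,-0.0075,0,0,0,5],
    [-0.04,-0.0075,0,0,0,5],
    [-0.04,-0.0075,0,0,0,5],
    [-0.04,-0.0075,0,0,0,5],
    [-0.04,-0.0075,0,0,0,5],
    [-0.038,-0.007,-0.008,0,0,4.9],
    [0,0,0,0,0,0],
    [0,0,0,0,0,0],
  ],
)

```text
time: 35.48
position: [0.4789, 0.0382, 0.2831]
tool_rot: [0.676, 0.737, 0.0, 0.001]
ft_force: [0.0, -0.1, 0.6]
grip_width: 0.0006
grip_force: 0.0
```

```bash
python3 - <<'E'
from h import *
print(now()); o=get_obs(); print(o["ft_force"],o["time"])
T=35.3
rows([pose("S",T,.008,.26),pose("S",T,.008)]+[pose("S",T+k,g) for k,g in((0,.003),(3,0),(6,0),(9,0),(12,0),(15,0),(17,0),(19,0),(21,0),(23,0),(25,0),(27,0),(29,0),(31,0))])
E
```

```text
[4.78949667e-01 3.82338153e-02 2.83088305e-01 9.49373954e+01]
[ 0.02886818 -0.14063641  0.57357592] 35.475
[-0,-0.0005,-0.023,0,0,0.1],[-0,0,-0.02,0,0,-0],[-0.0005,0.005,0,0,0,-0],[-0.0015,0.0065,0,0,0,-3],[-0.001,0.0035,0,0,0,-3],[-0.001,0.003,0,0,0,-3],[-0.0005,0.0035,0,0,0,-3],[-0.0005,0.0035,0,0,0,-3],[-0,0.0025,0,0,0,-2],[-0,0.0025,0,0,0,-2],[-0.0005,0.002,0,0,0,-2],[0,0.0025,0,0,0,-2],[0.0005,0.002,0,0,0,-2],[0,0.0025,0,0,0,-2],[0.0005,0.0025,0,0,0,-2],[0,0.002,0,0,0,-2],
```

Call:
step_arm(
  rows=[
    [0,-0.0005,-0.023,0,0,0],
    [0,0,-0.02,0,0,0],
    [0,0,0,0,0,0],
    [-0.0005,0.005,0,0,0,0],
    [-0.0015,0.0065,0,0,0,-3],
    [-0.001,0.0035,0,0,0,-3],
    [-0.001,0.003,0,0,0,-3],
    [-0.0005,0.0035,0,0,0,-3],
    [-0.0005,0.0035,0,0,0,-3],
    [0,0,0,0,0,0],
  ],
)

```text
time: 36.72
position: [0.4741, 0.0627, 0.241]
tool_rot: [0.766, 0.643, 0.001, 0.002]
ft_force: [0.9, -5.3, -2.3]
grip_width: 0.0002
grip_force: 2.6
```

Call:
step_arm(
  rows=[
    [0,0.002,0,0,0,-2],
    [0,0.0015,0,0,0,-1],
    [0,0,0,0,0,0],
  ],
)

```text
time: 37.1
position: [0.474, 0.066, 0.241]
tool_rot: [0.782, 0.623, 0.0, 0.002]
ft_force: [0.1, -6.0, -2.6]
grip_width: 0.0005
grip_force: 2.8
```

Call:
step_arm(
  rows=[
    [0,0.0015,0,0,0,-1.2],
    [0,0.0015,0,0,0,-1.2],
    [0,0,0,0,0,0],
  ],
)

```text
time: 37.48
position: [0.4739, 0.069, 0.241]
tool_rot: [0.795, 0.606, 0.0, 0.001]
ft_force: [0.0, -6.6, -3.2]
grip_width: 0.0006
grip_force: 2.8
```

Call:
step_arm(
  rows=[
    [0,0.0015,0,0,0,-1.2],
    [0,0.0015,0,0,0,-1.2],
    [0,0,0,0,0,0],
  ],
)

```text
time: 37.85
position: [0.474, 0.072, 0.241]
tool_rot: [0.808, 0.59, 0.001, 0.002]
ft_force: [0.2, -6.3, -3.5]
grip_width: 0.0006
grip_force: 2.9
```

```bash
python3 - <<'E'
from h import *
print(now()); o=get_obs(); print(o["ft_force"],o["time"])
angles(("side",))
for t in(54,56,58,60,62,64,66,70): print(t,pose("S",t))
E
```

```text
[4.73988550e-01 7.20003789e-02 2.41016251e-01 7.22717298e+01]
[ 0.24063857 -6.34905532 -3.50507045] 37.85
side N r 0.0578 phi 344.3 theta 56.0
side W r 0.0584 phi 73.7 theta 56.6
side S r 0.0618 phi 161.2 theta 59.1
side E r 0.1101 phi 22.1 theta -71.8
54 [4.73714804e-01 6.71387707e-02 2.40200000e-01 7.63000000e+01]
56 [4.73657073e-01 6.94634193e-02 2.40200000e-01 7.43000000e+01]
58 [4.73680507e-01 7.17886666e-02 2.40200000e-01 7.23000000e+01]
60 [ 0.47378508  0.07411168  0.2402     70.3       ]
62 [ 0.47397065  0.07642963  0.2402     68.3       ]
64 [ 0.47423701  0.07873969  0.2402     66.3       ]
66 [ 0.47458383  0.08103904  0.2402     64.3       ]
70 [ 0.47551705  0.08559446  0.2402     60.3       ]
```

Call:
step_arm(
  rows=[
    [0,0.0015,0,0,0,-1.2],
    [0,0.0015,0,0,0,-1.2],
    [0,0,0,0,0,0],
  ],
)

```text
time: 38.28
position: [0.4741, 0.075, 0.241]
tool_rot: [0.82, 0.573, 0.001, 0.002]
ft_force: [1.2, -6.6, -3.2]
grip_width: 0.0002
grip_force: 2.9
```

Call:
step_arm(
  rows=[
    [0.0005,0.0015,0,0,0,-1.2],
    [0,0.0015,0,0,0,-1.2],
    [0,0,0,0,0,0],
  ],
)

```text
time: 38.65
position: [0.4745, 0.078, 0.241]
tool_rot: [0.832, 0.555, 0.001, 0.002]
ft_force: [-0.2, -7.1, -3.1]
grip_width: 0.0004
grip_force: 3.0
```

Call:
step_arm(
  rows=[
    [0.0005,0.0015,0,0,0,-1.2],
    [0,0.0015,0,0,0,-1.2],
    [0,0,0,0,0,0],
  ],
)

```text
time: 39.02
position: [0.475, 0.0809, 0.241]
tool_rot: [0.843, 0.538, 0.001, 0.002]
ft_force: [0.1, -6.7, -2.8]
grip_width: 0.0002
grip_force: 3.0
```

Call:
step_arm(
  rows=[
    [0.0005,0.0015,0,0,0,-1.2],
    [0,0.0015,0,0,0,-1.2],
    [0,0,0,0,0,0],
  ],
)

```text
time: 39.4
position: [0.4756, 0.0839, 0.241]
tool_rot: [0.854, 0.52, 0.001, 0.002]
ft_force: [0.8, -6.0, -3.4]
grip_width: 0.0002
grip_force: 3.1
```

Call:
step_arm(
  rows=[
    [0.0005,0.0015,0,0,0,-1.2],
    [0.0005,0.0015,0,0,0,-1.2],
    [0,0,0,0,0,0],
  ],
)

```text
time: 39.78
position: [0.4765, 0.0867, 0.241]
tool_rot: [0.865, 0.502, 0.0, 0.002]
ft_force: [0.5, -7.4, -2.9]
grip_width: 0.0006
grip_force: 3.5
```

Call:
step_arm(
  rows=[
    [0.0005,0.0015,0,0,0,-1.2],
    [0.0005,0.0015,0,0,0,-1.2],
    [0,0,0,0,0,0],
  ],
)

```text
time: 40.15
position: [0.4772, 0.0892, 0.2409]
tool_rot: [0.875, 0.484, -0.0, 0.002]
ft_force: [-0.7, -11.1, -3.3]
grip_width: 0.0007
grip_force: 5.3
```

Call:
step_arm(
  rows=[
    [0.0005,0.0015,0,0,0,0],
    [0.0005,0.001,0,0,0,0],
    [0,0,0,0,0,0],
  ],
)

```text
time: 40.52
position: [0.4781, 0.0911, 0.2408]
tool_rot: [0.875, 0.485, -0.001, 0.002]
ft_force: [-0.4, -16.2, -2.8]
grip_width: 0.0001
grip_force: 7.1
```

Call:
step_arm(
  rows=[
    [-0.003,-0.006,0,0,0,0],
    [-0.005,-0.009,0,0,0,0],
    [0,0,0.03,0,0,0],
    [0,0,0.04,0,0,0],
    [0,-0.04,0.05,0,0,0],
    [0,-0.05,0.05,0,0,0],
    [0,-0.06,0.03,0,0,0],
    [0,-0.06,0,0,0,0],
    [0,-0.06,0,0,0,0],
    [0,0,0,0,0,0],
  ],
)

```text
time: 41.78
position: [0.4696, -0.1847, 0.432]
tool_rot: [0.877, 0.481, 0.001, 0.002]
ft_force: [-0.2, 0.7, -0.4]
grip_width: 0.0001
grip_force: 0.0
```

```bash
python3 - <<'E'
from h import *
print(now()); o=get_obs(); print(o["ft_force"],o["time"])
angles()
c=camera("top"); cv2.imwrite("pics/top9.png",c["pixels"])
E
```

```text
[ 0.46964397 -0.18473156  0.43204019 57.47256885]
[-0.22873466  0.73397737 -0.36443879] 41.775
top N r 0.0594 phi 344.6 theta 55.7
top W r 0.0589 phi 71.7 theta 58.6
top S r 0.0592 phi 150.6 theta 69.7
top E r 0.0602 phi 244.9 theta 65.4
side N r 0.0579 phi 344.5 theta 55.8
side W r 0.0585 phi 73.7 theta 56.6
side S r 0.0613 phi 150.9 theta 69.4
side E r 0.0612 phi 243.1 theta 67.2
```

View pics/top9.png

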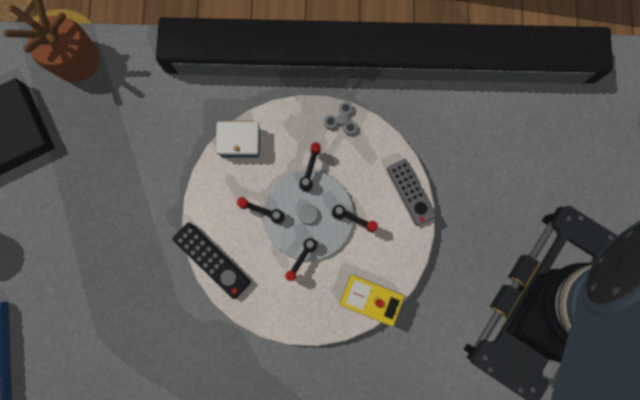

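The picture shows all four levers turned past outward, with tips at (316,148), (372,227), (291,276) and (242,203). The tray items are where they were and the arm is clear.

```bash
python3 -c "
from rig import hand_in; print(hand_in())"
```

```text
the job is handed in; nothing more can be done
None
```

I tightened all four levers crisscross in two passes, about 30° each and then home against the felt stops. Peak push was about 16 N, the tray items look unmoved, and the job was handed in at about 42 s of the 72 s limit (no verdict was returned).

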